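Seat a plaster mould on the wheel and check it with the moisture meter

TASK

In the pottery studio, put the white plaster mould with the blue dot over the wheel's brass centre spigot, lowering it rather than dropping it until it sits flat on the wheel, and let go of it. Then take the orange moisture meter out of its stand and hold the tip of its sprung probe on the blue dot, square to the sloping surface there and pressed only lightly, so that the probe is pushed about half of its travel into the meter. Finish while still holding it there, steady, and leave everything else where it stands.

Things in the scene. Friction and masses are not known exactly. Their poses are not given: they have to be found in the camera images.
- mould: White plaster mould, 0.45 kg. Origin: centre of underside, z up. Skirt diameter 110 mm, z 0 to 40, with a blind bore from below, diameter 33, depth 40. Conical shoulder rises inwards at 25 degrees from radius 55 (z 40) to 20 (z 56). Square neck to grip, 36 x 36 along x and y, to z 104. Blue dot on the shoulder's -x side, at first within 50 degrees of facing the robot. It may be turned.
- dot: The blue dot, diameter 16 mm, painted on the mould's conical shoulder 42 mm from the mould's axis and 46 mm above its underside. Origin at the dot's centre on the surface; its z axis is the outward normal of the surface: 25 degrees from vertical, leaning away from the mould's axis. Moves with the mould.
- spare_mould: Bystander: brown bisque mould of the same shape as the white one, without a dot; stands upright on the table. Origin at the centre of its underside.
- wheel: Bench wheel, locked (it does not turn) and fixed to the table: aluminium disc of diameter 200 mm, its top 55 mm above the table. Origin on the table under its axis. At its centre stands a brass spigot of diameter 29 mm and height 35 mm, its last 6 mm tapered to diameter 19 mm.
- wheel_seat (a point): Centre of the disc's top face, on the axis of the spigot, at its foot (z up). The spigot's top is 35 mm above it. The seated mould has its origin here.
- stand: Round wooden stand, diameter 90 mm, height 75, fixed, with an upright through hole of diameter 25 at its centre. Origin: centre of its underside. The meter hangs upright in it by its flange. Stand, white mould and spare mould may swap places from run to run.
- meter: Orange moisture meter, 0.18 kg. Origin: tip of the probe when fully out; z up along its axis. Nose diameter 20 mm, z 22 to 60; flange diameter 36, z 60 to 66; orange body to grip, 26 (x) by 34 (y), z 66 to 140. Starts upright in the stand, any yaw, flange on the stand's top, tip 15 mm above the table; lift it 65 mm or more to clear the stand.
- probe_tip (a point): The rounded end (radius 5 mm) of the steel probe that sticks out 22 mm below the meter's nose; this point moves with the probe.
- probe (a joint): How far the sprung probe is pushed into the meter, in m: 0 fully out, 0.010 at its stop. The spring pushes back with 0.5 N at 0, growing by 0.4 N per mm to 4.5 N at the stop.
- vase: Bystander: brown vase 150 mm high, diameter 90 mm. Origin at the centre of its underside.
- bowl: Bystander: blue bowl, diameter 150 mm, 70 mm high. Origin at the centre of its underside.
- glaze: Bystander: green jar, diameter 60 mm, 130 mm high. Origin at the centre of its underside.
- brush: Bystander: brush lying on the table.
- rib: Bystander: flat wooden rib, 100 x 55 x 8 mm, lying on the table. Origin at the centre of its underside.
Not all that is in view belongs to the job. Several things have the shape of the meter; the one meant has the colours described above.

How it is judged:
By the outcome, as a careful person would: the job done as asked, in the order asked, and still so for the second after the job is handed in, while the arm keeps its last pose, push and grip.
It also fails if it takes over 61 s, if anything falls off the work surface, if the arm or the gripper's body presses on something with over 40 N, if the wrist force passes 120 N, or if a joint passes its speed limit or range.

ROBOT

A 7-joint arm with a two-finger parallel gripper is mounted at the origin on the work surface. World frame = base frame: x ahead of the robot, y to its left, z up, the work surface at z = 0. Lengths are in m, angles in rad, forces in N, time in s.
With the tool pointing down it reaches from about 0.425 to 0.95 m from the base axis. Payload 4.7 kg.
Tool frame: the origin (TCP) lies at the very end of the fingers, on their centre line; the grasp point (between the pads) lies 19 mm behind it; z points along the fingers, y is the line along which they close (so a half turn about z gives the same grasp; the last joint's range is limited). The gripper opens to 85 mm and grips with 20 to 120 N. Pads are 22 mm wide; open, the fingers measure 114 mm over their backs; the gripper's body (76 mm by 85 mm) begins 54 mm behind the grasp point. The pads swing forward as they close: fully open they stand 13 mm farther back than shut.
Start: joints at [1.32, 0.469, -0.049, 1.532, 0.024, 1.141, -0.082], TCP at [0.149, -0.658, 0.231] pointing down, gripper open.
Joint ranges: [-2.59, 2.59], [-0.33, 1.99], [-1.39, 1.29], [0.1, 2.45], [-1.04, 4.18], [0.21, 1.99], [-2.66, 2.66]. Speed limits (rad/s): [2.57, 2.57, 3.14, 3.14, 3.14, 3.14, 3.14].

INTERFACE

Orientations are given as [roll, pitch, yaw] about the fixed x, y, z axes, in that order (R = Rz(yaw) Ry(pitch) Rx(roll)).
In Python, from rig import bot, imaging, job gives the robot as it stands.
- The arm moves only by the tool move_arm, never from a script. Its argument "deltas" is a list of rows, each a list of 3 entries, a list of its own where there are three numbers: the opening, from 0 (shut) to 1 (fully open), then the shift along the world's x, y, z normalised to -1 to 1, where 1 is 0.04 m, then the turn, a rotation vector about the world's x, y, z normalised to -1 to 1, where 1 is 0.1 rad. In form: [[fingers, [x, y, z], [ax, ay, az]], ...]. A call has 1 to 8 rows; each row shifts and turns the commanded pose from where the row before left it; what a row does not reach is not made up. A row lasts 1/12 s, in which the tool goes at most 41.7 mm and 7.16 degrees, less where a joint would pass 70% of its speed; a pose out of reach is approached as far as the arm can. A call with a number of a shift or a turn outside -1 to 1 is refused whole. A call with a gripper value outside its range is refused whole. The fingers move at their own pace and stop on an object; the grip force is fixed at half the most. Time passes only in rows, so rows that do not move let the fingers close. It gives the time, the measured TCP pose, the force, the opening and the grip force at its end, in the units of the state.
- bot.observe(): the state, without advancing time (a new reading comes with each control period).
- imaging.get_image(name): name is "scene" or "side" or "wrist"; returns the picture (400x640x3 uint8, red, green, blue); there is no depth.
- imaging.camera_info(name): a dict with "intrinsics" (3x3 intrinsics, pixels), "rvec" (rotation vector, rad) and "tvec" (3), from world to camera coordinates, as OpenCV has them. Camera axes: x right, y down, z forward; pixel columns grow to the right and rows downward; lengths in m; the calibration is good to about 2 mm. A picture is of the moment at which its call begins: read the wrist's pose just before it. camera_info takes no time and is no camera call; for the wrist camera it gives the pose at the moment of the call.
- job.hand_in(): hands the job in; it is judged then, once.
The state is a dict: "clock": time; "joint_positions": joint angles; "joint_velocities": joint speeds; "tau": joint torques, N m; "tool_pos": TCP position; "ee_rot": TCP orientation; "contact_force": force on the tool from outside, world axes, zero at the start; "moment": the same for the moment, N m; "gripper_width": finger opening in m; "finger_force": force on a finger pad.
Only numpy, scipy, OpenCV 4.12 (cv2) and the standard library are available. Lean on these libraries where they do the work, as an engineer would, in place of code of your own. Each camera call takes 0.05 s, during which the arm holds its last target. There are 200 camera calls.

## Working session

There is one attempt and no reset: what is moved stays moved. The work goes in short steps, Python scripts to look and compute and a tool call to move; the robot and the scene stay as the last step left them, time stands still between calls to the robot, and variables do not carry over. Pictures are saved under pics/ and viewed, at most 13 in all, crops included, and the job is handed in when it is done.

Besides the shell and the picture viewer there is one more tool, called after "Call:" in YAML: its name, and indented under it one key for each argument. move_arm: Moves the arm, as the interface text tells. Scaled input: -1 to 1 covers 0.04 m each way for a shift and 0.1 rad each way for a turn. Its arguments: {"type":"object","properties":{"deltas":{"type":"array"}},"required":["deltas"]}

```bash
mkdir -p pics; ls; python3 - <<'E'
from rig import bot, imaging, job
import cv2,numpy as np
s=bot.observe(); print({k:np.round(v,3) for k,v in s.items()})
for n in ("scene","side","wrist"):
    im=imaging.get_image(n); cv2.imwrite(f"pics/{n}0.png",im[:,:,::-1])
    i=imaging.camera_info(n); R=cv2.Rodrigues(np.array(i["rvec"]))[0]
    print(n,np.round(i["intrinsics"],1).tolist(),np.round(-R.T@np.array(i["tvec"]).ravel(),3),np.round(R[2],2))
E
```

```text
pics
{'clock': np.float64(0.0), 'joint_positions': array([ 1.32 ,  0.469, -0.049,  1.534,  0.024,  1.141, -0.082]), 'joint_velocities': array([-0.001,  0.001, -0.   ,  0.   , -0.   ,  0.   ,  0.   ]), 'tau': array([ 0.0000e+00, -5.1032e+01, -4.6000e-02, -2.3772e+01,  1.1000e-02,
        8.0000e-03,  0.0000e+00]), 'tool_pos': array([ 0.148, -0.658,  0.23 ]), 'ee_rot': array([-3.14 ,  0.   ,  0.222]), 'contact_force': array([0.016, 0.903, 0.382]), 'moment': array([ 0.029, -0.036, -0.007]), 'finger_force': np.float64(0.0), 'gripper_width': np.float64(0.085)}
scene [[495.3, 0.0, 316.1], [0.0, 495.3, 192.9], [0.0, 0.0, 1.0]] [1.528 0.113 1.034] [-0.69 -0.13 -0.71]
side [[498.1, 0.0, 321.5], [0.0, 498.1, 196.7], [0.0, 0.0, 1.0]] [0.457 1.115 0.786] [ 0.09 -0.84 -0.54]
wrist [[328.8, 0.0, 318.1], [0.0, 328.8, 200.6], [0.0, 0.0, 1.0]] [ 0.221 -0.642  0.374] [-0.29 -0.06 -0.96]
```

View pics/scene0.png

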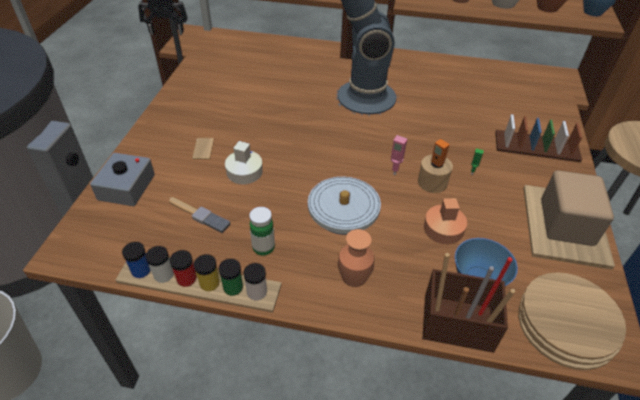

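View pics/side0.png

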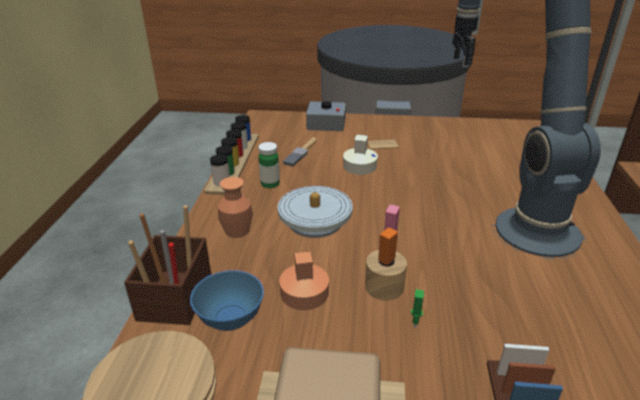

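The scene view shows the white mould at about (244,163), the wheel spigot at (345,197) and the orange meter in its stand at (439,155). In the side view they are at (361,158), (315,200) and (388,247). The blue dot is just visible at (374,156) in the side view. Next I localise them with masks.

```bash
cat > h.py <<'E'
import cv2, numpy as np
from scipy.spatial.transform import Rotation as Ro
from rig import bot, imaging, job
def cam(n):
    i=imaging.camera_info(n); R=cv2.Rodrigues(np.array(i["rvec"]))[0]
    return np.array(i["intrinsics"]),R,np.array(i["tvec"]).ravel()
def ray(c,uv):
    K,R,t=c; d=R.T@np.linalg.inv(K)@np.array([uv[0],uv[1],1.]); return -R.T@t,d/np.linalg.norm(d)
def onz(c,uv,z):
    o,d=ray(c,uv); return o+d*(z-o[2])/d[2]
def proj(c,p):
    K,R,t=c; q=K@(R@np.array(p)+t); return q[:2]/q[2]
def tri(c1,u1,c2,u2):
    o,d=ray(c1,u1); p,e=ray(c2,u2)
    s=np.linalg.lstsq(np.c_[d,-e],p-o,rcond=None)[0]; a=o+s[0]*d; b=p+s[1]*e
    return (a+b)/2,np.linalg.norm(a-b)
def blobs(im,lo,hi,box=None,amin=15):
    h=cv2.cvtColor(im,cv2.COLOR_RGB2HSV); m=cv2.inRange(h,np.array(lo),np.array(hi))
    if box: k=np.zeros_like(m); x0,y0,x1,y1=box; k[y0:y1,x0:x1]=255; m&=k
    n,l,s,c=cv2.connectedComponentsWithStats(m)
    return [(s[i].tolist(),np.round(c[i],1),l==i) for i in range(1,n) if s[i][4]>=amin]
def load(n): return cv2.imread(f"pics/{n}.png")[:,:,::-1].copy()
E
python3 - <<'E'
from h import *
S,D=cam("scene"),cam("side"); a,b=load("scene0"),load("side0")
def sh(t,B):
    print(t); [print("  ",x[0],x[1]) for x in B]
sh("white sc",blobs(a,(0,0,150),(179,70,255),(215,130,275,190)))
sh("white sd",blobs(b,(0,0,150),(179,70,255),(335,125,385,180)))
sh("dot sd",blobs(b,(95,80,30),(130,255,255),(335,125,385,180),3)); sh("dot sc",blobs(a,(95,80,30),(130,255,255),(215,130,275,190),3))
sh("orange sc",blobs(a,(3,190,60),(14,255,255),(415,130,465,190)))
sh("orange sd",blobs(b,(3,190,60),(14,255,255),(360,215,415,295)))
sh("spig sc",blobs(a,(10,100,40),(30,255,255),(325,180,365,212)));sh("spig sd",blobs(b,(10,100,40),(30,255,255),(295,185,335,212)))
out=[cv2.resize(im[y:y+60,x:x+60],(260,260),interpolation=cv2.INTER_CUBIC) for im,x,y in((a,214,130),(a,410,130),(a,315,165),(b,331,125),(b,358,225),(b,285,170))]
cv2.imwrite("pics/crops.png",np.vstack([np.hstack(out[:3]),np.hstack(out[3:])])[:,:,::-1])
E
```

```text
white sc
   [233, 141, 17, 11, 113] [241.  145.6]
   [225, 151, 37, 25, 577] [243.1 164.2]
white sd
   [355, 134, 13, 8, 75] [360.7 137.3]
   [343, 148, 35, 17, 402] [359.8 156.5]
dot sd
   [372, 154, 3, 2, 5] [372.8 154.6]
dot sc
orange sc
   [436, 140, 13, 9, 55] [441.9 144.1]
   [432, 153, 14, 13, 53] [438.4 159. ]
orange sd
   [380, 229, 17, 35, 266] [387.5 243.7]
spig sc
   [340, 191, 9, 13, 92] [344.1 197. ]
spig sd
   [295, 185, 14, 3, 25] [299.9 185.6]
   [325, 185, 10, 3, 16] [330.6 185.4]
   [311, 193, 8, 14, 101] [314.5 199.6]
```

View pics/crops.png

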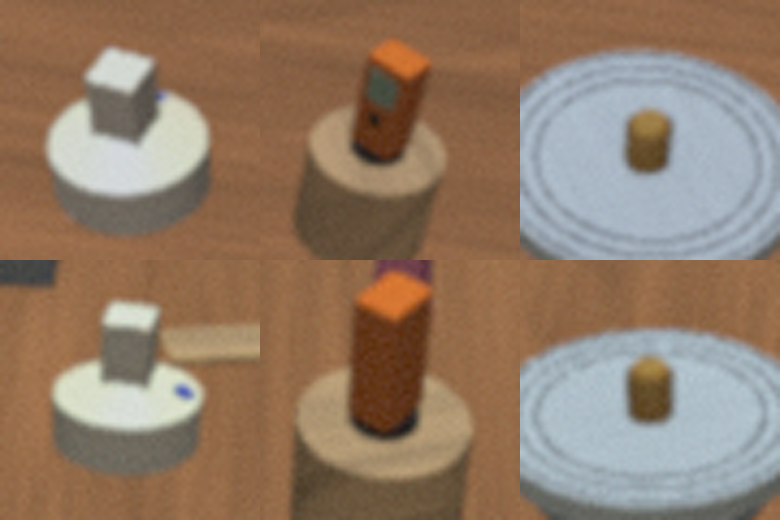

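```bash
python3 - <<'E'
from h import *
S,D=cam("scene"),cam("side")
for n,u,v,z in (("neck",(241.3,145.7),(360.9,137.5),.104),("spig",(344.5,192),(315.2,193.8),.09),("meter",(441.8,143.8),(389.2,233.3),.155)):
    print(n,np.round(tri(S,u,D,v)[0],3),tri(S,u,D,v)[1].round(4),onz(S,u,z).round(3),onz(D,v,z).round(3))
print("dot",onz(D,(372.8,154.6),.046).round(3))
print("meter corners scene",[onz(S,(410+(x-260)/4.333,130+y/4.333),.155).round(3)[:2].tolist() for x,y in((382,40),(431,66),(405,79),(366,56))])
print("meter corners side",[onz(D,(358+(x-260)/4.333,225+(y-260)/4.333),.155).round(3)[:2].tolist() for x,y in((388,272),(431,289),(400,319),(358,297))])
print("neck corners scene",[onz(S,(214+(x)/4.333,130+y/4.333),.104).round(3)[:2].tolist() for x,y in((104,46),(157,61),(136,93),(86,78))])
print("neck corners side",[onz(D,(331+(x)/4.333,125+(y-260)/4.333),.104).round(3)[:2].tolist() for x,y in((108,302),(160,308),(154,333),(102,325))])
E
```

```text
neck [ 0.479 -0.312  0.1  ] 0.0002 [ 0.483 -0.31   0.104] [ 0.479 -0.303  0.104]
spig [0.588 0.012 0.086] 0.0008 [0.592 0.012 0.09 ] [0.587 0.017 0.09 ]
meter [0.402 0.254 0.149] 0.0025 [0.412 0.253 0.155] [0.402 0.261 0.155]
dot [ 0.439 -0.302  0.046]
meter corners scene [[0.394, 0.243], [0.414, 0.274], [0.43, 0.258], [0.413, 0.233]]
meter corners side [[0.405, 0.241], [0.385, 0.253], [0.4, 0.279], [0.42, 0.263]]
neck corners scene [[0.463, -0.327], [0.471, -0.287], [0.505, -0.291], [0.498, -0.328]]
neck corners side [[0.495, -0.322], [0.457, -0.315], [0.46, -0.274], [0.498, -0.283]]
```

Call:
move_arm:
  deltas:
    - [1,[0.59,0.63,0],[0,0,0.85]]
    - [1,[0.59,0.63,0],[0,0,0.85]]
    - [1,[0.59,0.63,0],[0,0,0.85]]
    - [1,[0.59,0.63,0],[0,0,0.85]]
    - [1,[0.59,0.63,0],[0,0,0.85]]
    - [1,[0.59,0.63,0],[0,0,0.85]]
    - [1,[0.59,0.63,0],[0,0,0.85]]

```text
clock: 0.73
tool_pos: [0.3145, -0.4806, 0.2312]
ee_rot: [-3.141, 0.0, 0.821]
contact_force: [0.7, -0.3, -0.1]
gripper_width: 0.0853
finger_force: 0.0
```

Call:
move_arm:
  deltas:
    - [1,[0.59,0.63,0],[0,0,0.85]]
    - [1,[0.59,0.63,0],[0,0,0.85]]
    - [1,[0.59,0.63,0],[0,0,0.85]]
    - [1,[0.59,0.63,0],[0,0,0.85]]
    - [1,[0.59,0.63,0],[0,0,0.85]]
    - [1,[0.59,0.63,0],[0,0,0.85]]
    - [1,[0.59,0.63,0],[0,0,0.85]]
    - [1,[0,0,0],[0,0,0]]

```text
clock: 1.4
tool_pos: [0.4842, -0.298, 0.2317]
ee_rot: [3.138, -0.005, 1.426]
contact_force: [0.1, 0.1, 0.5]
gripper_width: 0.0855
finger_force: 0.0
```

```bash
python3 - <<'E'
from h import *
s=bot.observe(); print(s["clock"],s["tool_pos"],s["ee_rot"],s["joint_positions"].round(2))
c=cam("wrist"); im=imaging.get_image("wrist"); cv2.imwrite("pics/w1.png",im[:,:,::-1]); np.save("w1.npy",np.array(c,dtype=object),allow_pickle=True)
for t,lo,hi in(("white",(0,0,150),(179,60,255)),("blue",(105,110,40),(130,255,255))):
    for b in blobs(im,lo,hi,None,40): print(t,b[0],b[1])
for p in((.48,-.307,.104),(.48,-.307,.0)): print(proj(c,p))
E
```

```text
1.4 [ 0.48419439 -0.29800609  0.23169112] [ 3.13821863 -0.00463032  1.42596245] [ 0.85  0.33 -0.47  1.77  0.16  1.07  0.18]Traceback (most recent call last):
  File "<stdin>", line 3, in <module>
ValueError: could not broadcast input array from shape (3,3) into shape (3,)
```

View pics/w1.png

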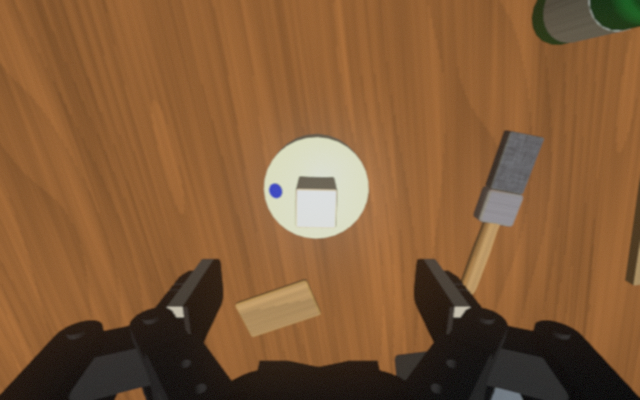

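The wrist view shows the neck top as a square centred at about (316,208), nearly aligned with the tool. The shoulder rim circle is centred at about (316,187), and the dot is at (276,190). Next I turn these into positions.

```bash
python3 - <<'E'
from h import *
c=cam("wrist"); im=load("w1")
h=cv2.cvtColor(im,cv2.COLOR_RGB2HSV); box=im[120:250,255:380]
for t,lo,hi in(("white",(0,0,190),(179,60,255)),("neck",(0,0,190),(179,15,255)),("blue",(105,110,40),(130,255,255))):
    for b in blobs(im,lo,hi,(255,120,380,250),40):
        m=b[2].astype(np.uint8); k=cv2.findContours(m,0,2)[0][0]; r=cv2.minAreaRect(k); print(t,b[0],b[1],np.round(r[0],1),np.round(r[1],1),round(r[2],1))
        if t=="white" and b[0][4]>3000:
            e=cv2.fitEllipse(cv2.convexHull(k)); print("ell",e); print("rim ctr z.04",onz(c,e[0],.04))
        if t=="neck": print(onz(c,r[0],.104),[onz(c,p,.104)[:2].round(4).tolist() for p in cv2.boxPoints(r)])
        if t=="blue": print(onz(c,b[1],.046))
print(h[208,316],h[187,275+70],h[160,316],h[182,316])
E
```

```text
white [264, 138, 105, 100, 7529] [316.7 187.8] [316.  187.5] [ 99. 104.] 90.0
ell ((315.8512268066406, 187.58226013183594), (100.19303894042969, 104.01358032226562), 90.14268493652344)
rim ctr z.04 [ 0.47677388 -0.3148786   0.04      ]
neck [297, 191, 39, 36, 1378] [315.7 208.4] [316.  208.5] [35. 38.] 90.0
[ 0.47696448 -0.31674075  0.104     ] [[0.4633, -0.2987], [0.4954, -0.3036], [0.4911, -0.3353], [0.4579, -0.3303]]
blue [270, 184, 11, 14, 118] [275.  190.3] [275.  190.5] [13. 10.] 90.0
[ 0.43479133 -0.30981797  0.046     ]
[ 75   2 223] [ 34  24 223] [ 33  22 221] [ 20  51 109]
```

Call:
move_arm:
  deltas:
    - [1,[0,0,-0.4],[0,0,0]]
    - [1,[0,0,-0.4],[0,0,0]]
    - [1,[0,0,0],[0,0,0]]
    - [1,[0,0,0],[0,0,0]]
    - [1,[0,0,0],[0,0,0]]

```text
clock: 1.87
tool_pos: [0.4788, -0.3066, 0.1999]
ee_rot: [3.141, 0.0, 1.41]
contact_force: [-0.6, 0.2, 0.9]
gripper_width: 0.0857
finger_force: 0.0
```

```bash
python3 - <<'E'
from h import *
s=bot.observe(); print(s["clock"],s["tool_pos"],s["ee_rot"])
c=cam("wrist"); im=imaging.get_image("wrist")
for t,lo,hi in(("neck",(0,0,190),(179,15,255)),("white",(0,0,190),(179,60,255)),("blue",(105,110,40),(130,255,255))):
    for b in blobs(im,lo,hi,(220,100,420,320),60):
        k=cv2.findContours(b[2].astype(np.uint8),0,2)[0][0]; r=cv2.minAreaRect(k)
        print(t,b[0],np.round(r[0],1),np.round(r[1],1),onz(c,r[0],{"neck":.104,"white":.04,"blue":.046}[t]).round(4))
        if t=="neck": print([onz(c,p,.104)[:2].round(4).tolist() for p in cv2.boxPoints(r)])
E
```

```text
1.8667 [ 0.47877482 -0.30656703  0.19990543] [3.14099271e+00 4.38015581e-04 1.41023652e+00]
neck [300, 189, 44, 41, 1770] [321.5 209. ] [40. 43.] [ 0.4798 -0.3128  0.104 ]
[[0.4664, -0.2945], [0.4983, -0.2997], [0.4938, -0.3318], [0.4607, -0.3264]]
white [264, 130, 115, 111, 9193] [321. 185.] [110. 114.] [ 0.4804 -0.3104  0.04  ]
blue [270, 182, 13, 15, 151] [276. 189.] [14. 12.] [ 0.4384 -0.306   0.046 ]
```

Call:
move_arm:
  deltas:
    - [1,[0.03,-0.14,-0.3],[0,0,0]]
    - [1,[0,0,-0.7],[0,0,0]]
    - [1,[0,0,-0.7],[0,0,0]]
    - [1,[0,0,-0.7],[0,0,0]]
    - [1,[0,0,-0.6],[0,0,0]]
    - [1,[0,0,-0.4],[0,0,0]]
    - [1,[0,0,0],[0,0,0]]
    - [1,[0,0,0],[0,0,0]]

```text
clock: 2.58
tool_pos: [0.4799, -0.3115, 0.0627]
ee_rot: [-3.14, -0.001, 1.412]
contact_force: [-0.0, -0.2, -1.0]
gripper_width: 0.0855
finger_force: 0.0
```

Call:
move_arm:
  deltas:
    - [0,[0,0,0],[0,0,0]]
    - [0,[0,0,0],[0,0,0]]
    - [0,[0,0,0],[0,0,0]]
    - [0,[0,0,0],[0,0,0]]
    - [0,[0,0,0],[0,0,0]]
    - [0,[0,0,0],[0,0,0]]
    - [0,[0,0,0],[0,0,0]]
    - [0,[0,0,0],[0,0,0]]

```text
clock: 3.25
tool_pos: [0.481, -0.3118, 0.0645]
ee_rot: [3.139, 0.001, 1.412]
contact_force: [-0.9, -0.1, 6.4]
gripper_width: 0.0354
finger_force: 62.2
```

Call:
move_arm:
  deltas:
    - [0,[0,0,0.3],[0,0,0]]
    - [0,[0,0,0.6],[0,0,0]]
    - [0,[0,0,0.75],[0,0,0]]
    - [0,[0,0,0.75],[0,0,0]]
    - [0,[0,0,0.75],[0,0,0]]
    - [0,[0,0.3,0.3],[0,0,-0.5]]
    - [0,[0,0.5,0],[0,0,-0.85]]
    - [0,[0,0.5,0],[0,0,-0.85]]

```text
clock: 3.92
tool_pos: [0.4794, -0.2591, 0.2021]
ee_rot: [3.141, 0.0, 1.186]
contact_force: [-0.6, 0.7, -4.8]
gripper_width: 0.0356
finger_force: 61.2
```

Call:
move_arm:
  deltas:
    - [0,[0,0.5,0],[0,0,-0.85]]
    - [0,[0,0.5,0],[0,0,-0.85]]
    - [0,[0,0.5,0],[0,0,-0.85]]
    - [0,[0,0.5,0],[0,0,-0.85]]
    - [0,[0,0.5,0],[0,0,-0.85]]
    - [0,[0,0.5,0],[0,0,-0.85]]
    - [0,[0,0.5,0],[0,0,-0.85]]
    - [0,[0,0.5,0],[0,0,-0.85]]

```text
clock: 4.58
tool_pos: [0.4787, -0.098, 0.2008]
ee_rot: [-3.14, 0.002, 0.508]
contact_force: [-1.0, -0.3, -4.5]
gripper_width: 0.0354
finger_force: 61.1
```

Call:
move_arm:
  deltas:
    - [0,[0,0.5,0],[0,0,-0.85]]
    - [0,[0,0.5,0],[0,0,-0.85]]
    - [0,[0,0.5,0],[0,0,-0.85]]
    - [0,[0,0.5,0],[0,0,-0.85]]
    - [0,[0,0.3,0],[0,0,-0.85]]
    - [0,[0,0,0],[0,0,0]]
    - [0,[0,0,0],[0,0,0]]
    - [0,[0,0,0],[0,0,0]]

```text
clock: 5.25
tool_pos: [0.4795, -0.0083, 0.201]
ee_rot: [3.141, 0.001, 0.087]
contact_force: [0.4, -0.2, -5.0]
gripper_width: 0.0355
finger_force: 61.3
```

```bash
python3 - <<'E'
from h import *
s=bot.observe(); print(s["clock"],s["tool_pos"],s["ee_rot"],s["joint_positions"].round(2))
c=cam("wrist"); im=imaging.get_image("wrist"); cv2.imwrite("pics/w2.png",im[:,:,::-1])
for b in blobs(im,(10,100,40),(30,255,255),None,60): print(b[0],b[1])
print(proj(c,(.588,.012,.09)),proj(c,(.588,.012,.055)))
E
```

```text
5.25 [ 0.47947793 -0.00830431  0.20100343] [3.14089561e+00 1.38319414e-03 8.72900541e-02] [ 0.28  0.21 -0.4   2.    0.1   0.95 -1.66]
[0, 0, 256, 400, 69052] [ 97.8 174.8]
[372, 0, 268, 400, 79100] [532.4 177.6]
[287, 25, 36, 41, 1176] [304.8  44.8]
[265, 337, 107, 30, 1028] [317.8 356.2]
[151, 349, 20, 24, 196] [161.2 360.4]
[466, 349, 19, 24, 199] [474.8 360.2]
[180, 361, 37, 39, 729] [202.4 384.9]
[421, 362, 36, 38, 727] [433.9 385. ]
[302.0746633  46.3892862] [304.03847935  52.93467512]
```

View pics/w2.png

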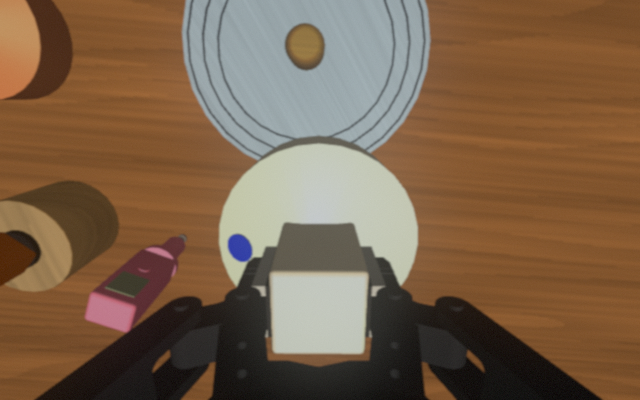

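The wrist view shows the spigot at (305,45). The held mould has its shoulder disc centred near (318,235), and the dot is at (239,248). I fit circles to get the offset from mould to spigot.

```bash
cat >> h.py <<'E'
from scipy.optimize import least_squares
def circ(P,r):
    P=np.asarray(P); f=lambda q:np.hypot(P[:,0]-q[0],P[:,1]-q[1])-r
    s=least_squares(f,P.mean(0)[:2],loss="soft_l1",f_scale=.001); return s.x.round(4),np.abs(s.fun).mean().round(4)
E
python3 - <<'E'
from h import *
c=cam("wrist"); im=load("w2")
h=cv2.cvtColor(im,cv2.COLOR_RGB2HSV)
# shoulder rim, upper arc
m=cv2.inRange(h,(22,8,150),(45,70,255)); n,l,st,ce=cv2.connectedComponentsWithStats(m); i=1+st[1:,4].argmax(); print(st[i])
k=cv2.findContours((l==i).astype(np.uint8),0,1)[0]; k=max(k,key=len)[:,0,:]; hull=cv2.convexHull(k)[:,0,:]
U=[p for p in k if (p[1]<240 and np.hypot(p[0]-318,p[1]-240)>88)]
print(len(U),"mould ctr",circ([onz(c,p,.177)[:2] for p in U],.055))
# spigot
print("spigot",onz(c,(304.8,45.2),.0725))
b=[b for b in blobs(im,(10,100,40),(30,255,255),(250,10,360,90),200)][0]
k=cv2.findContours(b[2].astype(np.uint8),0,1)[0][0][:,0,:]; print("bot ell",cv2.fitEllipse(k))
# disc outer edge
g=cv2.inRange(h,(90,8,90),(125,90,255)); n,l,st,ce=cv2.connectedComponentsWithStats(g); 
for y in (5,20,40,60,80,100):
    x=np.where(g[y])[0]; x=x[(x>150)&(x<470)]; print(y,x.min(),x.max(),end=" ; ")
P=[]
for y in range(0,130,3):
    x=np.where(g[y])[0]; x=x[(x>150)&(x<470)]; P+=[(x.min(),y),(x.max(),y)]
print("disc",circ([onz(c,p,.055)[:2] for p in P],.100))
d=blobs(im,(105,110,40),(130,255,255),(200,220,270,280),60)[0]; print("dot",onz(c,d[1],.137+.046))
# neck top
w=blobs(im,(0,0,180),(179,25,255),(255,255,380,370),300)
for b in w: print(b[0],b[1],onz(c,b[1],.241))
E
```

```text
[  219   143   199   143 14119]
285 mould ctr (array([ 0.4775, -0.0092]), np.float64(0.0003))
spigot [0.59157386 0.01061329 0.0725    ]
bot ell ((304.78240966796875, 44.833953857421875), (35.36330032348633, 40.4246940612793), 167.8763427734375)
5 186 425 ; 20 184 427 ; 40 184 428 ; 60 185 426 ; 80 191 422 ; 100 199 414 ; disc (array([0.5938, 0.0105]), np.float64(0.0016))
dot [0.47450679 0.0328598  0.183     ]
[272, 276, 94, 77, 6881] [318.4 313.2] [ 0.47919204 -0.00909871  0.241     ]
```

Call:
move_arm:
  deltas:
    - [0,[0.4,0.1,0],[0,0,0]]
    - [0,[0.7,0.1,0],[0,0,0]]
    - [0,[0.7,0.1,0],[0,0,0]]
    - [0,[0.6,0.1,-0.3],[0,0,0]]
    - [0,[0.3,0.1,-0.4],[0,0,0]]
    - [0,[0.125,0,-0.3],[0,0,0]]
    - [0,[0,0,0],[0,0,0]]
    - [0,[0,0,0],[0,0,0]]

```text
clock: 5.97
tool_pos: [0.5915, 0.0115, 0.16]
ee_rot: [3.141, 0.004, 0.086]
contact_force: [0.5, -0.7, -4.6]
gripper_width: 0.0354
finger_force: 61.1
```

```bash
python3 - <<'E'
from h import *
s=bot.observe(); print(s["clock"],s["tool_pos"],s["ee_rot"],s["contact_force"].round(2))
S,D=cam("scene"),cam("side"); a=imaging.get_image("scene"); b=imaging.get_image("side")
c=s["tool_pos"]; zb=c[2]-.063
for n,C,im,p in(("scene",S,a,load("scene0")),("side",D,b,load("side0"))):
    q=proj(C,(c[0]-.001,c[1]-.001,zb+.04)); x,y=q.astype(int)
    h=cv2.cvtColor(im,cv2.COLOR_RGB2HSV); m=cv2.inRange(h,(15,3,165),(60,75,255))
    k=np.zeros_like(m);k[y-25:y+25,x-40:x+40]=255; m&=k
    n_,l,st,ce=cv2.connectedComponentsWithStats(m); i=1+st[1:,4].argmax(); print(n,q,st[i],ce[i])
    # disc left/right extents
    g=cv2.inRange(cv2.cvtColor(p,cv2.COLOR_RGB2HSV),(90,8,90),(125,90,255)); n_,l,st,ce=cv2.connectedComponentsWithStats(g); i=1+st[1:,4].argmax(); print("disc",st[i],ce[i], "pred ctr",proj(C,(.5915,.0108,.055)))
cv2.imwrite("pics/h.png",np.vstack([cv2.resize(a[130:250,260:430],None,fx=2.5,fy=2.5),cv2.resize(b[130:250,230:400],None,fx=2.5,fy=2.5)])[:,:,::-1])
E
```

```text
5.9667 [0.59149117 0.01150653 0.16004785] [3.14121831 0.00418318 0.08592619] [ 0.52 -0.7  -4.55]
scene [344.96828771 178.82730497] [345 170  22  26 266] [357.15413534 183.69924812]
disc [   94   292   481   108 15206] [289.53301328 363.05070367] pred ctr [343.36240066 200.73993207]
side [313.93699441 177.01424834] [293 169  43  21 579] [314.10362694 179.43868739]
disc [ 278  186   74   42 2240] [314.6375     207.19821429] pred ctr [313.94829181 203.5862527 ]
```

View pics/h.png

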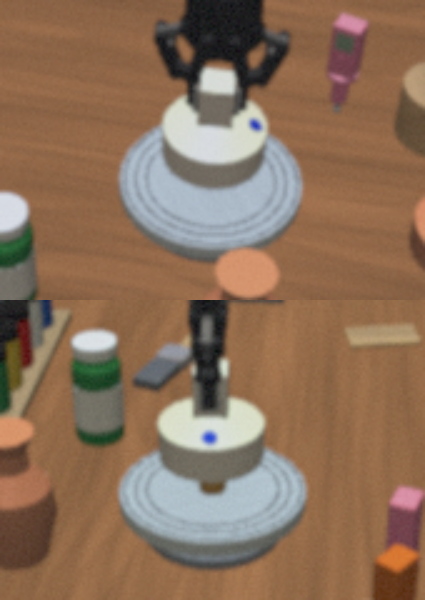

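The views show the mould hovering over the spigot, within about 1 mm in both. The dot faces the side camera (+y). I nudge it slightly and lower gently.

Call:
move_arm:
  deltas:
    - [0,[-0.025,-0.015,-0.1],[0,0,0]]
    - [0,[0,0,-0.15],[0,0,0]]
    - [0,[0,0,-0.15],[0,0,0]]
    - [0,[0,0,-0.1],[0,0,0]]
    - [0,[0,0,0],[0,0,0]]
    - [0,[0,0,0],[0,0,0]]

```text
clock: 6.57
tool_pos: [0.5918, 0.0121, 0.1409]
ee_rot: [3.142, 0.001, 0.087]
contact_force: [-0.8, -0.1, -3.2]
gripper_width: 0.0355
finger_force: 61.2
```

Call:
move_arm:
  deltas:
    - [0,[0,0,-0.12],[0,0,0]]
    - [0,[0,0,-0.12],[0,0,0]]
    - [0,[0,0,-0.12],[0,0,0]]
    - [0,[0,0,-0.08],[0,0,0]]
    - [0,[0,0,-0.05],[0,0,0]]
    - [0,[0,0,0],[0,0,0]]
    - [0,[0,0,0],[0,0,0]]

```text
clock: 7.15
tool_pos: [0.5921, 0.0122, 0.1216]
ee_rot: [-3.142, 0.0, 0.087]
contact_force: [-0.2, -0.1, -4.8]
gripper_width: 0.0352
finger_force: 61.3
```

Call:
move_arm:
  deltas:
    - [0,[0,0,-0.03],[0,0,0]]
    - [0,[0,0,-0.03],[0,0,0]]
    - [0,[0,0,0],[0,0,0]]
    - [0,[0,0,0],[0,0,0]]

```text
clock: 7.48
tool_pos: [0.5925, 0.0122, 0.1197]
ee_rot: [3.142, -0.001, 0.087]
contact_force: [0.2, -0.1, -3.5]
gripper_width: 0.0355
finger_force: 61.4
```

Call:
move_arm:
  deltas:
    - [0,[0,0,-0.025],[0,0,0]]
    - [0,[0,0,0],[0,0,0]]
    - [0,[0,0,0],[0,0,0]]

```text
clock: 7.73
tool_pos: [0.5926, 0.0123, 0.1196]
ee_rot: [3.141, -0.001, 0.087]
contact_force: [-2.3, 0.1, 6.2]
gripper_width: 0.0352
finger_force: 62.3
```

Call:
move_arm:
  deltas:
    - [1,[0,0,0],[0,0,0]]
    - [1,[0,0,0],[0,0,0]]
    - [1,[0,0,0],[0,0,0]]
    - [1,[0,0,0],[0,0,0]]
    - [1,[0,0,0],[0,0,0]]
    - [1,[0,0,0],[0,0,0]]
    - [1,[0,0,0.4],[0,0,0]]
    - [1,[0,0,0.6],[0,0,0]]

```text
clock: 8.4
tool_pos: [0.5903, 0.0119, 0.1563]
ee_rot: [-3.141, 0.006, 0.087]
contact_force: [-0.2, 0.1, -0.0]
gripper_width: 0.0853
finger_force: 0.0
```

Call:
move_arm:
  deltas:
    - [1,[0,0,0.6],[0,0,0]]
    - [1,[0,0,0.6],[0,0,0]]
    - [1,[-0.5,0,0.6],[0,0,0]]
    - [1,[-0.7,0,0.2],[0,0,0]]
    - [1,[-0.7,0,0],[0,0,0]]
    - [1,[-0.5,0,0],[0,0,0]]
    - [1,[0,0,0],[0,0,0]]
    - [1,[0,0,0],[0,0,0]]

```text
clock: 9.07
tool_pos: [0.4957, 0.012, 0.2388]
ee_rot: [3.141, -0.001, 0.087]
contact_force: [1.1, 0.1, -1.2]
gripper_width: 0.0851
finger_force: 0.0
```

```bash
python3 - <<'E'
from h import *
s=bot.observe(); print(s["clock"],s["tool_pos"],s["ee_rot"])
c=cam("wrist"); im=imaging.get_image("wrist"); b=imaging.get_image("side")
cv2.imwrite("pics/w3.png",np.hstack([im,cv2.resize(b[130:250,250:370],(400,400))])[:,:,::-1][:, :, :][:,::1])
v=cv2.imread("pics/w3.png"); cv2.imwrite("pics/w3.png",cv2.resize(v,(800,int(400*800/1040))))
h=cv2.cvtColor(im,cv2.COLOR_RGB2HSV); m=cv2.inRange(h,(22,8,150),(45,70,255)); n,l,st,ce=cv2.connectedComponentsWithStats(m); i=1+st[1:,4].argmax(); print(st[i])
k=max(cv2.findContours((l==i).astype(np.uint8),0,1)[0],key=len)[:,0,:]
k=cv2.convexHull(k)[:,0,:]
print("rim",circ([onz(c,p,.095)[:2] for p in k],.055))
for d in blobs(im,(105,110,40),(130,255,255),None,60): print("dot",d[0],d[1],onz(c,d[1],.101))
for d in blobs(im,(0,0,180),(179,18,255),None,500): print("neck",d[0],d[1],onz(c,d[1],.159))
E
```

```text
9.0667 [0.49569785 0.01199825 0.23878117] [ 3.14071227e+00 -1.10514317e-03  8.68995419e-02]
[  261     0   134   141 11819]
rim (array([0.591 , 0.0118]), np.float64(0.0004))
dot [268, 62, 16, 20, 244] [275.2  71.8] [0.58784011 0.05375569 0.101     ]
neck [259, 0, 138, 143, 643] [335.3  73.4] [0.58650418 0.00842783 0.159     ]
neck [304, 36, 55, 58, 3044] [331.1  64.3] [0.59159976 0.01160699 0.159     ]
```

View pics/w3.png

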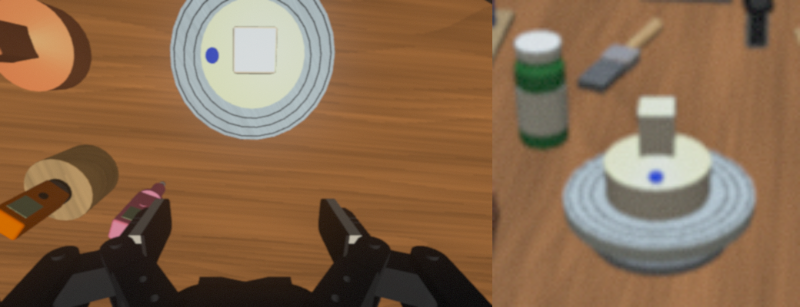

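The left view shows the mould seated on the wheel with the dot at about (275,72) in the original image. The side crop shows it flat on the disc, with the dot facing +y. Now to the meter.

Call:
move_arm:
  deltas:
    - [1,[-0.23,0.5,0.2],[0,0,0.8]]
    - [1,[-0.23,0.6,0.1],[0,0,0.8]]
    - [1,[-0.23,0.6,0],[0,0,0.8]]
    - [1,[-0.23,0.6,0],[0,0,0.8]]
    - [1,[-0.23,0.6,0],[0,0,0.8]]
    - [1,[-0.23,0.6,0],[0,0,0.8]]
    - [1,[-0.23,0.6,0],[0,0,0.8]]
    - [1,[-0.23,0.6,0],[0,0,0.8]]

```text
clock: 9.83
tool_pos: [0.423, 0.2017, 0.2503]
ee_rot: [-3.141, -0.001, 0.731]
contact_force: [1.1, 1.0, -0.6]
gripper_width: 0.0853
finger_force: 0.0
```

Call:
move_arm:
  deltas:
    - [1,[-0.23,0.6,0],[0,0,0.8]]
    - [1,[-0.23,0.6,0],[0,0,0.8]]
    - [1,[0,0.25,0],[0,0,0.8]]
    - [1,[0,0,0],[0,0,0.4]]
    - [1,[0,0,0],[0,0,0]]
    - [1,[0,0,0],[0,0,0]]
    - [1,[0,0,0],[0,0,0]]

```text
clock: 10.42
tool_pos: [0.4047, 0.2578, 0.2501]
ee_rot: [-3.141, 0.0, 1.005]
contact_force: [0.8, -0.1, -0.2]
gripper_width: 0.0856
finger_force: 0.0
```

```bash
python3 - <<'E'
from h import *
s=bot.observe(); print(s["clock"],s["tool_pos"],s["ee_rot"],s["joint_positions"].round(2))
c=cam("wrist"); im=imaging.get_image("wrist"); cv2.imwrite("pics/w4.png",im[:,:,::-1])
for lo,t in ((60,"all"),(170,"top")):
  for b in blobs(im,(2,170,lo),(16,255,255),None,150):
    k=cv2.findContours(b[2].astype(np.uint8),0,2)[0][0]; r=cv2.minAreaRect(k)
    print(t,b[0],np.round(r[0],1),np.round(r[1],1),round(r[2],1),onz(c,r[0],.155).round(4),[onz(c,p,.155)[:2].round(4).tolist() for p in cv2.boxPoints(r)])
E
```

```text
10.4167 [0.40473837 0.25784606 0.2501096 ] [-3.14110938e+00  1.18866587e-04  1.00474293e+00] [-0.02  0.2  -0.72  1.93  0.15  1.07 -1.36]
all [0, 59, 27, 31, 486] [13. 74.] [30. 26.] 90.0 [0.2786 0.4454 0.155 ] [[0.2784, 0.4566], [0.2931, 0.4473], [0.2787, 0.4339], [0.2636, 0.4435]]
all [303, 168, 36, 63, 1023] [321.  198.9] [34.1 61.4] 2.3 [0.4075 0.2587 0.155 ] [[0.3824, 0.2457], [0.4105, 0.2853], [0.4312, 0.271], [0.4043, 0.2305]]
top [304, 187, 35, 43, 455] [320.9 208.1] [33.2 41.4] 3.6 [0.4035 0.2525 0.155 ] [[0.3832, 0.2464], [0.403, 0.2731], [0.4231, 0.2585], [0.404, 0.2311]]
```

View pics/w4.png

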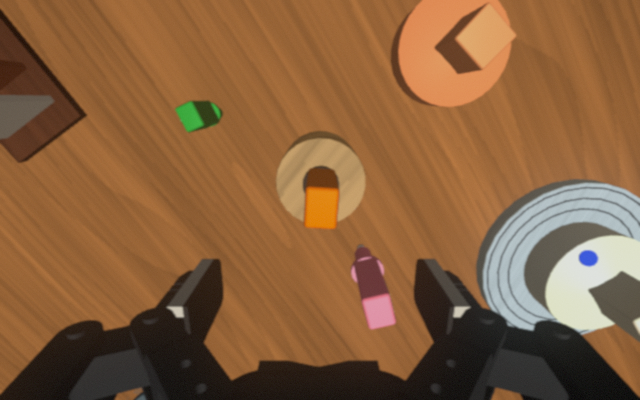

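The wrist view shows the meter's orange top at (321,208), rotated a few degrees from the tool, with the stand rim centred at (321,179). The pink decoy stands close by at (378,310).

```bash
python3 - <<'E'
from h import *
c=cam("wrist"); im=load("w4"); s=bot.observe(); T=s["tool_pos"]; y=s["ee_rot"][2]
print("stand",onz(c,(321,178.5),.075).round(4))
h=cv2.cvtColor(im,cv2.COLOR_RGB2HSV); m=cv2.inRange(h,(10,60,120),(25,150,255)); m[:,:270]=0;m[:,372:]=0;m[:125]=0;m[230:]=0
k=max(cv2.findContours(cv2.morphologyEx(m,cv2.MORPH_OPEN,np.ones((5,5))),0,1)[0],key=cv2.contourArea)[:,0,:]
print(cv2.boundingRect(k)); k=k[(np.hypot(k[:,0]-321,k[:,1]-180)>38)&(k[:,1]<215)]
print(circ([onz(c,p,.075)[:2] for p in k],.045))
for uv,z in(((378,310),.14),((363,250),.0),((366,270),.04)):
    d=onz(c,uv,z)-T; print("pink",onz(c,uv,z).round(3),"tool x,y",round(d[0]*np.cos(y)+d[1]*np.sin(y),3),round(d[0]*np.sin(y)-d[1]*np.cos(y),3))
E
```

```text
stand [0.4063 0.2555 0.075 ]
(275, 138, 91, 83)
(array([0.4031, 0.252 ]), np.float64(0.0004))
pink [0.393 0.139 0.14 ] tool x,y -0.107 0.053
pink [0.392 0.129 0.   ] tool x,y -0.115 0.059
pink [0.387 0.124 0.04 ] tool x,y -0.122 0.057
```

Call:
move_arm:
  deltas:
    - [1,[-0.03,-0.13,-0.2],[0,0,-0.5]]
    - [1,[0,0,-0.6],[0,0,0]]
    - [1,[0,0,-0.7],[0,0,0]]
    - [1,[0,0,-0.7],[0,0,0]]
    - [1,[0,0,-0.7],[0,0,0]]
    - [1,[0,0,-0.55],[0,0,0]]
    - [1,[0,0,-0.25],[0,0,0]]
    - [1,[0,0,0],[0,0,0]]

```text
clock: 11.13
tool_pos: [0.402, 0.2517, 0.1004]
ee_rot: [-3.14, 0.004, 0.956]
contact_force: [-0.0, -1.0, -0.2]
gripper_width: 0.0854
finger_force: 0.0
```

Call:
move_arm:
  deltas:
    - [0,[0,0,0],[0,0,0]]
    - [0,[0,0,0],[0,0,0]]
    - [0,[0,0,0],[0,0,0]]
    - [0,[0,0,0],[0,0,0]]
    - [0,[0,0,0],[0,0,0]]
    - [0,[0,0,0],[0,0,0]]
    - [0,[0,0,0],[0,0,0]]
    - [0,[0,0,0],[0,0,0]]

```text
clock: 11.8
tool_pos: [0.4036, 0.2532, 0.1033]
ee_rot: [3.14, -0.001, 0.957]
contact_force: [-1.0, -1.8, 5.9]
gripper_width: 0.0252
finger_force: 58.9
```

Call:
move_arm:
  deltas:
    - [0,[0,0,0.2],[0,0,0]]
    - [0,[0,0,0.5],[0,0,0]]
    - [0,[0,0,0.7],[0,0,0]]
    - [0,[0,0,0.8],[0,0,0]]
    - [0,[0,0,0.8],[0,0,0]]
    - [0,[0,0,0.6],[0,0,0]]
    - [0,[0.2,-0.15,0.1],[0,0,0]]
    - [0,[0.4,-0.35,0],[0,0,0]]

```text
clock: 12.47
tool_pos: [0.4263, 0.235, 0.2524]
ee_rot: [3.14, -0.004, 0.962]
contact_force: [0.7, -0.2, -2.2]
gripper_width: 0.0254
finger_force: 59.8
```

Call:
move_arm:
  deltas:
    - [0,[0.6,-0.5,0],[-0.6,-0.05,0]]
    - [0,[0.6,-0.5,0],[-0.75,-0.06,0]]
    - [0,[0.6,-0.5,0],[-0.75,-0.06,0]]
    - [0,[0.6,-0.5,0],[-0.75,-0.06,0]]
    - [0,[0.6,-0.5,0],[-0.75,-0.06,0]]
    - [0,[0.6,-0.4,0],[-0.75,-0.06,0]]
    - [0,[0.2,-0.2,0],[0,0,0]]
    - [0,[0,0,0],[0,0,0]]

```text
clock: 13.13
tool_pos: [0.5798, 0.1065, 0.248]
ee_rot: [2.854, 0.333, 0.905]
contact_force: [-0.4, 0.1, -2.1]
gripper_width: 0.0252
finger_force: 59.7
```

```bash
cat > g.py <<'E'
from h import *
P=np.array([.5877,.0536,.101]); a=np.radians(94.7); t=np.radians(25); n=np.array([np.sin(t)*np.cos(a),np.sin(t)*np.sin(a),np.cos(t)])
def st():
    s=bot.observe(); R=Ro.from_euler("xyz",s["ee_rot"]); z=R.as_matrix()[:,2]
    k=np.cross(z,-n); return s,R,z,k/np.linalg.norm(k)*np.arccos(np.clip(z@-n,-1,1))
E
python3 - <<'E'
from g import *
s,R,z,k=st(); print(s["clock"],s["tool_pos"],s["ee_rot"],s["joint_positions"].round(2),"z",z.round(3),"turn err",k.round(4))
g=P+n*(.0883+.03); print("standoff goal",g.round(4),"units",((g-s["tool_pos"])/.04).round(3),"turn",(k/.1).round(2))
E
```

```text
13.1333 [0.57975429 0.1064513  0.24798776] [2.85389354 0.33349    0.90531245] [-0.08  0.44 -0.52  1.67  0.6   1.37 -1.4 ] z [ 0.029 -0.422 -0.906] turn err [ 0.0009 -0.0047  0.0022]
standoff goal [0.5836 0.1034 0.2082] units [ 0.096 -0.076 -0.994] turn [ 0.01 -0.05  0.02]
```

Call:
move_arm:
  deltas:
    - [0,[0.05,-0.04,-0.4],[0.01,-0.05,0.02]]
    - [0,[0.05,-0.04,-0.4],[0,0,0]]
    - [0,[0,0,-0.2],[0,0,0]]
    - [0,[0,0,0],[0,0,0]]
    - [0,[0,0,0],[0,0,0]]
    - [0,[0,0,0],[0,0,0]]

```text
clock: 13.63
tool_pos: [0.5829, 0.1062, 0.2113]
ee_rot: [2.848, 0.325, 0.909]
contact_force: [0.2, 0.1, -1.3]
gripper_width: 0.0256
finger_force: 59.8
```

```bash
python3 - <<'E'
from g import *
s,R,z,k=st(); print(s["clock"],s["tool_pos"],"turn err",k.round(4))
tip=s["tool_pos"]+z*.0883; print("tip",tip.round(4),"off",(tip-P).round(4))
S,D,W=cam("scene"),cam("side"),cam("wrist")
A,B,C=[imaging.get_image(n) for n in("scene","side","wrist")]
for nm,c in(("scene",S),("side",D),("wrist",W)): print(nm,"tip",proj(c,tip).round(1),"dot",proj(c,P).round(1),"nose",proj(c,tip-z*.022).round(1))
def crop(im,q,h=30):
    x,y=q.astype(int); y=min(max(y,h),399-h); return cv2.resize(im[y-h:y+h,x-h:x+h],(390,390),interpolation=cv2.INTER_CUBIC),(x-h,y-h)
o=[crop(im,proj(c,(tip+P)/2),h) for im,c,h in((B,D,25),(C,W,60))]
print([q[1] for q in o])
cv2.imwrite("pics/t1.png",np.hstack([q[0] for q in o])[:,:,::-1]); cv2.imwrite("pics/side1.png",B[:,:,::-1]); cv2.imwrite("pics/w5.png",C[:,:,::-1])
for nm,im,c in(("scene",A,S),("side",B,D),("wrist",C,W)):
    for d in blobs(im,(105,100,40),(130,255,255),None,5):
        if np.hypot(*(d[1]-proj(c,P)))<40: print(nm,"dot seen",d[0],d[1],onz(c,d[1],.101).round(4))
E
```

```text
13.6333 [0.58292375 0.10623993 0.21129699] turn err [-0.0018  0.0054 -0.0026]
tip [0.5865 0.0692 0.1312] off [-0.0012  0.0156  0.0302]
scene tip [367.2 182.7] dot [360.3 190.3] nose [371.5 177.5]
side tip [312.9 190.9] dot [313.3 197.8] nose [312.7 186. ]
wrist tip [318.3 204.3] dot [319.1 193.4] nose [318.3 214.3]
[(np.int64(288), np.int64(169)), (np.int64(258), np.int64(138))]
scene dot seen [359, 190, 4, 3, 9] [360.7 191. ] [0.5901 0.0549 0.101 ]
side dot seen [311, 197, 5, 4, 17] [313.1 198.6] [0.5878 0.0575 0.101 ]
wrist dot seen [311, 186, 17, 17, 238] [319.  193.9] [0.5873 0.0532 0.101 ]
```

View pics/t1.png

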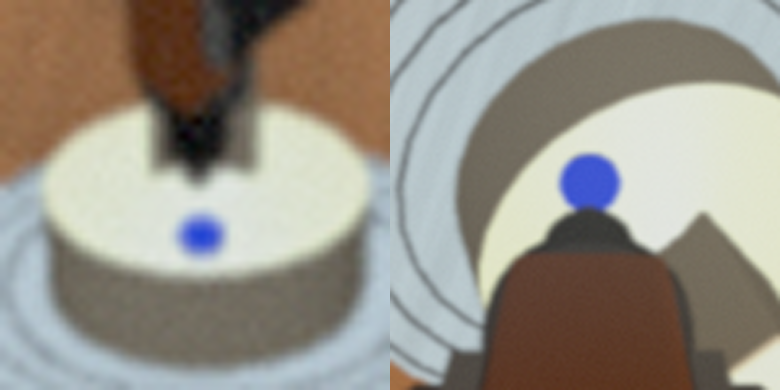

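The side crop shows the tip at about (313.5,192) above the dot at (313,198.6). The wrist crop shows the dot centred on the meter's axis. Next I average force and pose here as a baseline.

```bash
cat >> g.py <<'E'
def avg(N=12):
    L=[]
    for i in range(N):
        imaging.get_image("side"); s,R,z,k=st(); L.append(np.r_[s["tool_pos"],s["contact_force"],z,k])
    L=np.array(L); m=L.mean(0); p,f,z,k=m[:3],m[3:6],m[6:9],m[9:]
    tip=p+z*.0883; o=tip-P
    print("clock",s["clock"],"p",p.round(4),"f",f.round(2),"f.n",round(f@n,2),"sd",(L[:,3:6]@n).std().round(2),"turn",k.round(4))
    print("height along n",round(o@n,4),"lateral",(o-n*(o@n)).round(4),"pos sd",L[:,:3].std(0).round(4))
E
python3 -c "
from g import *
avg()"
```

```text
clock 14.3833 p [0.583  0.1058 0.2106] f [-0.23 -0.25 -2.45] f.n -2.32 sd 0.74 turn [-0.001   0.0046 -0.0022]
height along n 0.0331 lateral [-0.0001  0.0011 -0.0005] pos sd [0.0001 0.0001 0.0003]
```

Call:
move_arm:
  deltas:
    - [0,[0,-0.02,0.01],[-0.01,0.05,-0.02]]
    - [0,[0.01,-0.11,-0.23],[0,0,0]]
    - [0,[0.01,-0.11,-0.23],[0,0,0]]
    - [0,[0,-0.08,-0.17],[0,0,0]]
    - [0,[0,0,0],[0,0,0]]
    - [0,[0,0,0],[0,0,0]]
    - [0,[0,0,0],[0,0,0]]

```text
clock: 14.97
tool_pos: [0.5838, 0.093, 0.1855]
ee_rot: [2.852, 0.331, 0.908]
contact_force: [0.7, 1.1, -2.0]
gripper_width: 0.0251
finger_force: 59.8
```

```bash
python3 -c "
from g import *
avg()
c=cam('side'); B=imaging.get_image('side'); s,R,z,k=st(); t=s['tool_pos']+z*.0883
q=proj(c,P).astype(int); print('tip',proj(c,t).round(1),'dot',proj(c,P).round(1),'nose',proj(c,t-z*.022).round(1))
W=imaging.get_image('wrist')
cv2.imwrite('pics/t2.png',np.hstack([cv2.resize(B[q[1]-25:q[1]+25,q[0]-25:q[0]+25],(400,400),interpolation=2),cv2.resize(W[140:260,260:380],(400,400))])[:,:,::-1]); print(q-25)"
```

```text
clock 15.5667 p [0.5839 0.0932 0.1858] f [ 0.18 -0.   -2.17] f.n -1.97 sd 0.47 turn [-0.0001 -0.0001  0.0001]
height along n 0.0053 lateral [-0.0006  0.0001 -0.0001] pos sd [0.0001 0.0002 0.0001]
tip [313.6 196.7] dot [313.3 197.8] nose [313.3 192. ]
[288 172]
```

View pics/t2.png

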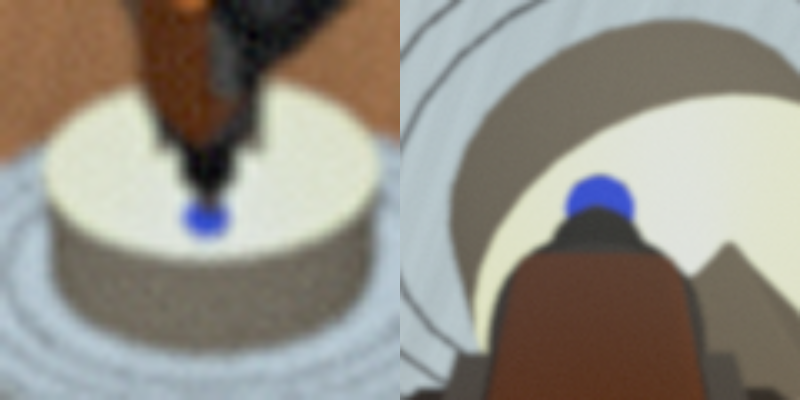

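The tip is centred on the dot in both views and about to touch. I press slowly and read the spring force.

Call:
move_arm:
  deltas:
    - [0,[0.005,-0.02,-0.045],[0,0,0]]
    - [0,[0.005,-0.02,-0.045],[0,0,0]]
    - [0,[0.005,-0.02,-0.045],[0,0,0]]
    - [0,[0.005,-0.02,-0.045],[0,0,0]]
    - [0,[0,0,0],[0,0,0]]
    - [0,[0,0,0],[0,0,0]]

```text
clock: 16.17
tool_pos: [0.5845, 0.0898, 0.1784]
ee_rot: [2.852, 0.331, 0.908]
contact_force: [0.1, 0.3, -0.1]
gripper_width: 0.0255
finger_force: 60.0
```

```bash
python3 -c "
from g import *
avg(20)"
```

```text
clock 17.1667 p [0.5845 0.0898 0.1784] f [-0.82  0.19 -0.49] f.n -0.33 sd 0.55 turn [ 0.0001 -0.0006  0.0003]
height along n -0.0028 lateral [-0.0003  0.0002 -0.0001] pos sd [0.     0.     0.0001]
```

Call:
move_arm:
  deltas:
    - [0,[0.001,-0.011,-0.024],[0,0,0]]
    - [0,[0.001,-0.011,-0.024],[0,0,0]]
    - [0,[0,0,0],[0,0,0]]
    - [0,[0,0,0],[0,0,0]]
    - [0,[0,0,0],[0,0,0]]

```text
clock: 17.58
tool_pos: [0.5846, 0.0889, 0.1765]
ee_rot: [2.851, 0.331, 0.908]
contact_force: [-1.3, 1.1, 0.1]
gripper_width: 0.0252
finger_force: 60.0
```

```bash
python3 -c "
from g import *
avg(30)
W=imaging.get_image('wrist'); B=imaging.get_image('side')
cv2.imwrite('pics/t3.png',np.hstack([cv2.resize(B[150:230,270:350],(400,400),interpolation=2),cv2.resize(W[140:260,260:380],(400,400))])[:,:,::-1])"
```

```text
clock 19.0833 p [0.5846 0.0889 0.1764] f [-0.94  0.74  0.23] f.n 0.55 sd 0.45 turn [ 0.0001 -0.0006  0.0003]
height along n -0.005 lateral [-0.0003  0.0002 -0.0001] pos sd [0. 0. 0.]
```

View pics/t3.png

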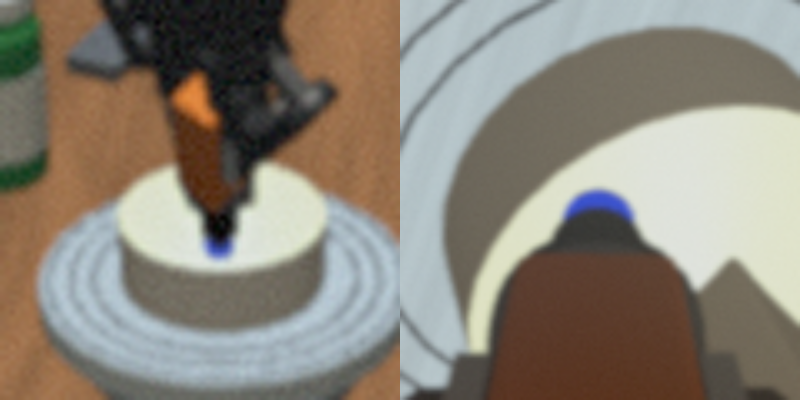

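Both views show the probe on the dot. The geometry gives about 5 mm of compression and the force about 5.4 mm, and the readings are steady, so I hand it in.

```bash
python3 -c "
from rig import job
print(job.hand_in())"
```

```text
the job is handed in; nothing more can be done
None
```

The job is handed in: the white mould sits flat on the wheel and was released, and the arm is holding the orange meter's probe square on the blue dot, pushed in about 5 mm of its 10 mm travel; the judge's verdict was not shown.

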